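Centre a printed vase on the scanner's pedestal and start the scan

TASK

The tippy little printed vase stands off-centre on the scanner's small round pedestal. With light fingertip taps or gentle pushes, never gripping or lifting it, shift it until it stands upright in the middle of the pedestal, within 5 mm, without knocking it over. Only then press the scanner's start button right down with a fingertip and let it come back up, leaving the things around where they are.

Things in the scene. Friction and masses are not known exactly. Their poses are not given: they have to be found in the camera images.
- vase: the small white printed bud vase, 62 mm tall, 0.09 kg, light and tippy; origin at the centre of its underside, z up its axis. Flat foot 27 mm across, widest (41 mm across) at the belly 14 mm above the foot, neck 16 mm across at 43 to 50 mm, lip 23 mm across at the top. It slides when pushed at the belly, where an upright finger that reaches below the belly touches it; pushed at the neck or lip, or struck, it tips over
- pedestal_top (a point): centre of the flat top of the scanner's fixed round black pedestal, 80 mm across; z up. The top is 45 mm above the worktop and 25 mm above the scanner's housing. A thin light ring 58 mm across is drawn round this centre (flat, marking only)
- scanner: the fixed grey scanner housing, 220 x 250 mm and 20 mm tall; origin on the worktop right under the pedestal's centre. It reaches from x = -80 to 140 mm and y = -165 to 85 mm in its own axes. At its own x = +120 mm, y = 0 a mast carries a black scan head 26 x 90 mm whose top is 120 mm above the worktop
- start (a joint): travel of the scanner's start button in m: 0 released, 0.006 fully pressed straight down; a spring brings it back, fully down takes 4 N
- start_top (a point): centre of the top of the white round start button (26 mm across) when released; the button stands in a small black housing on the scanner, on its right near part as seen from the robot, and is pressed straight down
- knob_a: bystander: small black clamp knob, 35 mm wide, 33 mm tall; origin at the centre of its underside
- gear_a: bystander: orange printed gear lying flat, 41 mm wide, 14 mm tall; origin at the centre of its underside
- nozzle_jar: bystander: small jar with a black lid, 45 mm wide, 43 mm tall; origin at the centre of its underside
- glue_stick: bystander: upright glue stick, 27 mm wide, 93 mm tall; origin at the centre of its underside
- marker_a: bystander: black marker lying on the worktop, 128 mm long (its own y), 14 mm thick; origin at the centre of its underside
- knob_b: bystander: black ribbed cap, 42 mm wide, 14 mm tall, lying on the far right part of the scanner's housing; origin at the centre of its underside

How it is judged:
By the outcome, as a careful person would: the job done as asked, in the order asked, and still so for the second after the job is handed in, with the robot touching nothing.
It also fails if it takes over 40 s, if anything falls off the work surface, if the arm or the gripper's body presses on something with over 40 N, if the wrist force passes 120 N, or if a joint passes its speed limit or range.

ROBOT

A 6-joint arm with a two-finger parallel gripper is mounted at the origin on a cart in front of the work surface, level with it; the furniture and walls round the work are solid. World frame = base frame: x ahead of the robot, y to its left, z up, the work surface at z = 0. Lengths are in mm, angles in rad, forces in N, time in s.
With the tool pointing down it reaches from about 250 to 725 mm from the base axis. Payload 9.7 kg.
Tool frame: the origin (TCP) lies at the very end of the fingers, on their centre line; the grasp point (between the pads) lies 19 mm behind it; z points along the fingers, y is the line along which they close (so a half turn about z gives the same grasp; the last joint's range is limited). The gripper opens to 85 mm and grips with 20 to 120 N. Pads are 22 mm wide; open, the fingers measure 114 mm over their backs; the gripper's body (76 mm by 85 mm) begins 54 mm behind the grasp point. The pads swing forward as they close: fully open they stand 13 mm farther back than shut.
Start: joints at [1.316, 0.087, 0.176, 1.66, 0, 1.571], TCP at [138.626, 532.24, 231.284] pointing down, gripper open.
Joint ranges: [-3.13, 3.13], [-0.85, 1.81], [-1.15, 1.24], [-2.2, 2.28], [-1.44, 1.52], [-3.14, 3.14]. Speed limits (rad/s): [2.22, 2.22, 2.57, 3.14, 3.14, 3.14].

INTERFACE

Orientations are given as a unit quaternion [x, y, z, w].
In Python, from workcell import sensors, vision, arm gives the robot as it stands.
- The arm moves only by the tool send_rows, never from a script. Its argument "rows" is a list of rows, each an object of numbers: "x", "y", "z": the shift along the tool's x, y, z in cm; "ax", "ay", "az": the turn, a rotation vector about the tool's x, y, z in degrees. A call has 1 to 10 rows; each row shifts and turns the commanded pose from where the row before left it, along the tool's axes as they then stand; what a row does not reach is not made up. A row lasts 1/12 s, in which the tool goes at most 41.7 mm and 7.16 degrees, less where a joint would pass 70% of its speed; a pose out of reach is approached as far as the arm can. A call with a gripper value outside its range is refused whole. "hand" is the finger opening in cm, from 0 to 8.54, set as the call begins (left out, the last holds). The fingers move at their own pace and stop on an object; "newtons" is the grip in N (left out, the last holds). Time passes only in rows, so rows that do not move let the fingers close. It gives the time, the measured TCP pose, the force, the opening and the grip force at its end, in the units of the state.
- sensors.observe(): the state, without advancing time (a new reading comes with each control period).
- vision.read_camera(name): name is "side" or "top" or "wrist"; returns a dict with "image" (400x640x3 uint8, blue, green, red), "intrinsics" (3x3 intrinsics, pixels), "dist" ([k1, k2, p1, p2, k3] as OpenCV has them; the pictures are not rectified), "cam_to_world" (4x4, takes a point from camera to world coordinates). Camera axes: x right, y down, z forward; pixel columns grow to the right and rows downward; lengths in mm; the calibration is good to about 2 mm. A picture is of the moment at which its call begins. There is no depth.
- arm.job_done(): hands the job in; it is judged then, once.
The state is a dict: "clock": time; "qpos": joint angles; "qvel": joint speeds; "tau": joint torques, N m; "eef_pos": TCP position; "orientation": TCP orientation; "ft_force": force on the tool from outside, world axes, zero at the start; "ft_torque": the same for the moment, N m; "width": opening from 0.0 (shut) to 1.0 (fully open); "grasp_force": force on a finger pad.
Only numpy, scipy, OpenCV 4.12 (cv2) and the standard library are available. Lean on these libraries where they do the work, as an engineer would, in place of code of your own. Each camera call takes 0.05 s, during which the arm holds its last target. There are 200 camera calls.

## Working session

There is one attempt and no reset: what is moved stays moved. The work goes in short steps, Python scripts to look and compute and a tool call to move; the robot and the scene stay as the last step left them, time stands still between calls to the robot, and variables do not carry over. Pictures are saved under pics/ and viewed, at most 10 in all, crops included, and the job is handed in when it is done.

Besides the shell and the picture viewer there is one more tool, called after "Call:" as name(argument=value, ...), one argument or row to a line, values as JSON. send_rows: Moves the arm, as the interface text tells. Its arguments: {"type":"object","properties":{"rows":{"type":"array"},"hand":{"type":"number"},"newtons":{"type":"number"}},"required":["rows"]}

```bash
mkdir -p pics
cat > h.py <<'E'
import numpy as np, cv2
from workcell import sensors, vision, arm
def cam(n, save=None):
    c=vision.read_camera(n)
    if save: cv2.imwrite('pics/'+save,c['image'])
    return c
def px2w(c,uv,z):
    K=np.array(c['intrinsics'],float);d=np.array(c['dist'],float);T=np.array(c['cam_to_world'])
    p=cv2.undistortPoints(np.array(uv,float).reshape(-1,1,2),K,d).reshape(-1,2)
    r=np.c_[p,np.ones(len(p))]@T[:3,:3].T;o=T[:3,3]
    return o+r*((np.array(z)-o[2])/r[:,2])[:,None]
def w2px(c,P):
    T=np.linalg.inv(np.array(c['cam_to_world']))
    return cv2.projectPoints(np.array(P,float).reshape(-1,1,3),cv2.Rodrigues(T[:3,:3])[0],T[:3,3],np.array(c['intrinsics'],float),np.array(c['dist'],float))[0].reshape(-1,2)
E
python3 - <<'E'
from h import *
a=cam('top','t0.png');b=cam('side','s0.png')
cv2.imwrite('pics/c0.png',np.vstack([cv2.resize(x['image'],(480,300)) for x in(a,b)]))
for c in(a,b): print(np.round(c['cam_to_world'],2))
s=sensors.observe();print(s)
E
```

```text
[[ 0.0000e+00 -9.9000e-01  1.4000e-01  3.6838e+02]
 [-1.0000e+00 -0.0000e+00 -0.0000e+00 -1.0760e+01]
 [ 0.0000e+00 -1.4000e-01 -9.9000e-01  8.9033e+02]
 [ 0.0000e+00  0.0000e+00  0.0000e+00  1.0000e+00]]
[[-9.9000e-01 -1.4000e-01  7.0000e-02  4.5288e+02]
 [-1.5000e-01  8.4000e-01 -5.2000e-01  5.1137e+02]
 [ 1.0000e-02 -5.2000e-01 -8.5000e-01  8.9811e+02]
 [ 0.0000e+00  0.0000e+00  0.0000e+00  1.0000e+00]]
{'clock': 0.1, 'qpos': array([1.31600461e+00, 8.73961144e-02, 1.75235153e-01, 1.65978348e+00,
       4.08876731e-05, 1.57081710e+00]), 'qvel': array([-0.0010382 , -0.00116345,  0.00136941,  0.00144065,  0.00024286,
       -0.00044515]), 'tau': array([-3.30442344e-04, -5.21562338e+01,  4.65653980e+01,  1.62105449e-02,
        1.48574929e-05, -1.98579806e-05]), 'eef_pos': array([138.56455647, 532.06124372, 230.67006049]), 'orientation': array([ 1.27061831e-01,  9.91894632e-01, -5.66807279e-04, -9.32069443e-05]), 'ft_force': array([ 0.08013333,  0.51495633, -0.56445844]), 'ft_torque': array([0.04488701, 0.05973553, 0.04281588]), 'grasp_force': 0.0, 'width': 1.001234359797268}
```

View pics/t0.png

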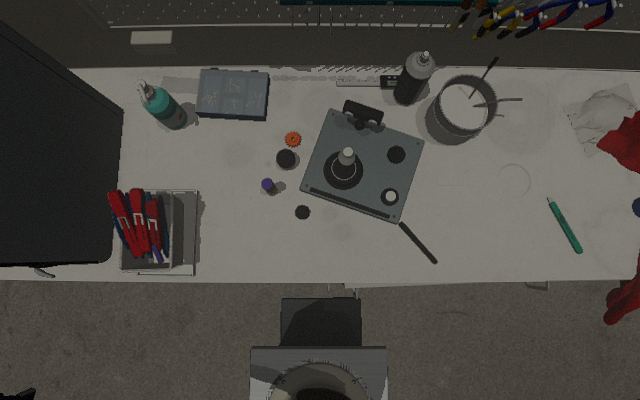

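View pics/s0.png

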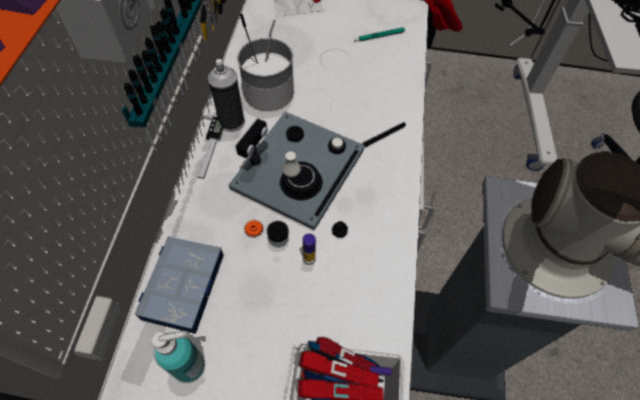

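The top view shows the scanner at about (362,165), the pedestal at (343,169), the vase lip at (347,153) and the button at (390,196). In the side view the vase lip is at (291,157), the pedestal at (301,180) and the button at (337,144). Next I'll enlarge both.

Run:
```python
import cv2,numpy as np
a=cv2.imread('pics/t0.png')[130:220,300:420];b=cv2.imread('pics/s0.png')[120:210,240:360]
f=lambda x:cv2.convertScaleAbs(cv2.resize(x,None,fx=6,fy=6,interpolation=cv2.INTER_CUBIC)[:540],alpha=1.5)
cv2.imwrite('pics/ta.png',f(a));cv2.imwrite('pics/sa.png',f(b))
```

```text
(no output)
```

View pics/ta.png

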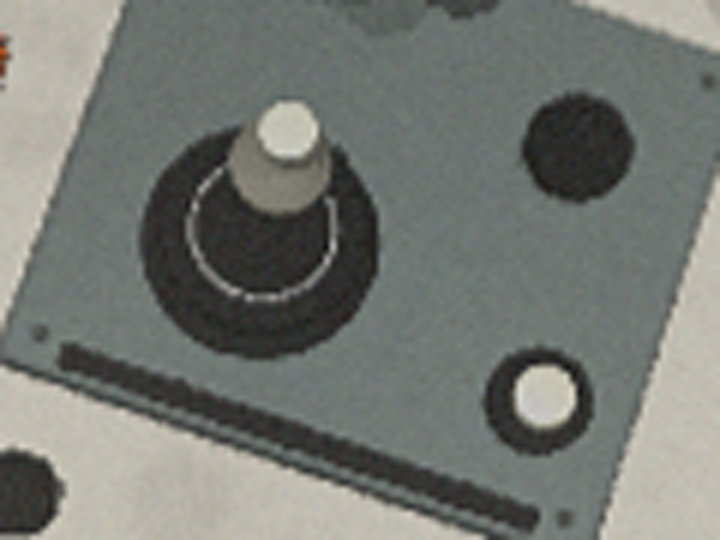

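View pics/sa.png

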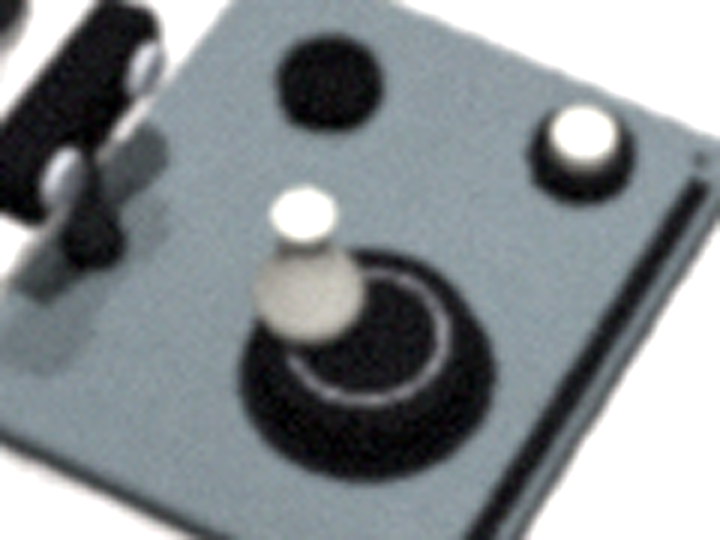

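```bash
cat > m.py <<'E'
from h import *
from scipy.optimize import least_squares as LS
def full(p,o): return (np.array(p,float)+.5)/6-.5+o
def tri(a,ua,b,ub):
    f=lambda P:np.r_[(w2px(a,P)-ua).ravel(),(w2px(b,P)-ub).ravel()]
    r=LS(f,[480,0,50]); return r.x,np.abs(r.fun).max()
E
python3 - <<'E'
from m import *
a=cam('top');b=cam('side');OT=[300,130];OS=[240,120]
rt=[(187,226),(190,245),(205,275),(230,293),(262,300),(295,295),(318,275),(335,240),(333,203),(222,170),(200,190)]
rs=[(290,358),(305,378),(330,397),(362,403),(395,398),(425,378),(445,350),(450,325),(440,300),(420,282),(375,268)]
for c,r,o,l in((a,rt,OT,(289,130)),(b,rs,OS,(304,214))):
    w=px2w(c,full(r,o),[45]*len(r))[:,:2]
    s=LS(lambda p:np.hypot(*(w-p[:2]).T)-p[2],[480,0,29]);print('ring',s.x,np.abs(s.fun).max(),'lip',px2w(c,full([l],o),[107]))
print('button',tri(a,full([(545,397)],OT),b,full([(583,133)],OS)))
print('lip',tri(a,full([(289,130)],OT),b,full([(304,214)],OS)))
# scanner yaw: knob_b / slot in top view, z=20
w=px2w(a,full([(62,352),(540,520),(40,333),(565,518),(708,81),(578,148)],OT),[20]*5+[34]);print(w)
print(px2w(a,[(293,139),(286,159),(267,185),(302,212),(402,224),(436,262)],[14,43,93,33,14,14]))
E
```

```text
ring [-233148.10506344   76262.40219708  245852.67681677] 26.3488823575899 lip [[588.96786471 -64.61208634 107.        ]]
ring [-235083.21541951  158441.46400541  283985.85792961] 27.44273264950607 lip [[588.5743288  -63.43145328 107.        ]]
button (array([ 501.3876891 , -167.91528386,   39.21713109]), np.float64(0.018061871632340853))
lip (array([589.11139749, -64.67014536, 105.42583589]), np.float64(0.13277578680146007))
[[ 522.24548204   20.57656177   20.        ]
 [ 455.25966037 -168.25726165   20.        ]
 [ 529.92154679   29.39109447   20.        ]
 [ 456.05384629 -178.17158502   20.        ]
 [ 634.62772258 -241.53759691   20.        ]
 [ 602.47878507 -184.68937041   34.        ]]
[[ 646.03480293   63.12757306   14.        ]
 [ 588.01830908   76.49485906   43.        ]
 [ 516.49282971  112.09464242   93.        ]
 [ 463.75529439   38.213365     33.        ]
 [ 437.36468172 -198.52210187   14.        ]
 [ 347.83666167 -276.45422358   14.        ]]
```

Run:
```python
from m import *
a=cam('top');b=cam('side');OT=[300,130];OS=[240,120]
rt=[(187,226),(190,245),(205,275),(230,293),(262,300),(295,295),(318,275),(335,240),(333,203),(222,170),(200,190)]
rs=[(290,358),(305,378),(330,397),(362,403),(395,398),(425,378),(445,350),(450,325),(440,300),(420,282),(375,268)]
for c,r,o in((a,rt,OT),(b,rs,OS)):
    w=px2w(c,full(r,o),[45]*len(r))[:,:2]
    s=LS(lambda p:np.hypot(*(w-p[:2]).T)-p[2],[*w.mean(0),29]);print('ring',s.x,np.abs(s.fun).max())
s=sensors.observe();print(s['eef_pos'],s['orientation'],s['clock'])
```

```text
ring [566.80152855 -58.09914323  28.83036133] 0.7065881701124113
ring [566.78768757 -59.02871676  29.83333404] 1.093778379708315
[138.60504395 532.18660109 231.03239726] [ 1.27071539e-01  9.91893529e-01 -2.22257596e-04 -4.88522893e-05] 0.3
```

Call:
send_rows(
  hand=0,
  rows=[
    {"x": -2.85,"y": -2.11},
    {"x": -2.85,"y": -2.11},
    {"x": -2.85,"y": -2.11},
    {"x": -2.85,"y": -2.11},
    {"x": -2.85,"y": -2.11},
    {"x": -2.85,"y": -2.11},
    {"x": -2.85,"y": -2.11},
    {"x": -2.85,"y": -2.11},
    {"x": -2.85,"y": -2.11},
    {"x": -2.85,"y": -2.11},
  ],
)

```text
$.rows[0]: bad value
```

Call:
send_rows(
  rows=[
    {"x": -2.85,"y": -2.11},
    {"x": -2.85,"y": -2.11},
    {"x": -2.85,"y": -2.11},
    {"x": -2.85,"y": -2.11},
    {"x": -2.85,"y": -2.11},
    {"x": -2.85,"y": -2.11},
    {"x": -2.85,"y": -2.11},
    {"x": -2.85,"y": -2.11},
    {"x": -2.85,"y": -2.11},
    {"x": -2.85,"y": -2.11},
  ],
)

```text
$.rows[0]: bad value
```

Call:
send_rows(
  rows=[
    {"x": -2.85,"y": -2.11},
    {"x": -2.85,"y": -2.11},
    {},
    {},
  ],
)

```text
$.rows[0]: bad value
```

```bash
cat > st.py <<'E'
from m import *
from scipy.spatial.transform import Rotation as R
import sys
def go(t):
    s=sensors.observe();M=R.from_quat(s['orientation'])
    print('t',round(s['clock'],2),'pos',s['eef_pos'].round(1),'x',M.as_matrix()[:,0].round(3),'z',M.as_matrix()[:,2].round(3),'F',s['ft_force'].round(1),'w',round(s['width'],2),'q',s['qpos'].round(2))
    if t is not None: print('tool shift cm',(M.inv().apply(np.array(t)-s['eef_pos'])/10).round(2))
if __name__=='__main__': go([float(v) for v in sys.argv[1:4]] if len(sys.argv)>3 else None)
E
python3 st.py 628.2 -74.4 140
```

```text
t 0.3 pos [138.6 532.2 231. ] x [-0.968  0.252  0.   ] z [-0. -0. -1.] F [-0.5  0.3  0.6] w 1.0 q [1.32 0.09 0.18 1.66 0.   1.57]
tool shift cm [-62.67 -46.35   9.12]
```

Call:
send_rows(
  hand=0,
  rows=[
    {"x": -2.85,"y": -2.11,"z": 0,"ax": 0,"ay": 0,"az": 0},
    {"x": -2.85,"y": -2.11,"z": 0,"ax": 0,"ay": 0,"az": 0},
    {"x": -2.85,"y": -2.11,"z": 0,"ax": 0,"ay": 0,"az": 0},
    {"x": -2.85,"y": -2.11,"z": 0,"ax": 0,"ay": 0,"az": 0},
    {"x": -2.85,"y": -2.11,"z": 0,"ax": 0,"ay": 0,"az": 0},
    {"x": -2.85,"y": -2.11,"z": 0,"ax": 0,"ay": 0,"az": 0},
    {"x": -2.85,"y": -2.11,"z": 0,"ax": 0,"ay": 0,"az": 0},
    {"x": -2.85,"y": -2.11,"z": 0,"ax": 0,"ay": 0,"az": 0},
    {"x": -2.85,"y": -2.11,"z": 0,"ax": 0,"ay": 0,"az": 0},
    {"x": -2.85,"y": -2.11,"z": 0,"ax": 0,"ay": 0,"az": 0},
  ],
)

```text
clock: 1.13
eef_pos: [361.9, 254.7, 231.4]
orientation: [0.127, 0.992, 0.0, 0.0]
ft_force: [0.1, 1.4, 0.6]
width: -0.001
grasp_force: 0.0
```

Call:
send_rows(
  rows=[
    {"x": -2.85,"y": -2.11,"z": 0,"ax": 0,"ay": 0,"az": 0},
    {"x": -2.85,"y": -2.11,"z": 0,"ax": 0,"ay": 0,"az": 0},
    {"x": -2.85,"y": -2.11,"z": 0,"ax": 0,"ay": 0,"az": 0},
    {"x": -2.85,"y": -2.11,"z": 0,"ax": 0,"ay": 0,"az": 0},
    {"x": -2.85,"y": -2.11,"z": 0,"ax": 0,"ay": 0,"az": 0},
    {"x": -2.85,"y": -2.11,"z": 0,"ax": 0,"ay": 0,"az": 0},
    {"x": -2.85,"y": -2.11,"z": 0,"ax": 0,"ay": 0,"az": 0},
    {"x": -2.85,"y": -2.11,"z": 0,"ax": 0,"ay": 0,"az": 0},
    {"x": -2.85,"y": -2.11,"z": 0,"ax": 0,"ay": 0,"az": 0},
    {"x": -2.85,"y": -2.11,"z": 0,"ax": 0,"ay": 0,"az": 0},
  ],
)

```text
clock: 1.97
eef_pos: [584.7, -21.5, 231.2]
orientation: [0.127, 0.992, 0.0, 0.0]
ft_force: [0.6, 0.6, 0.4]
width: -0.0
grasp_force: 0.0
```

Call:
send_rows(
  rows=[
    {"x": -2.85,"y": -2.11,"z": 0,"ax": 0,"ay": 0,"az": 0},
    {"x": -2.85,"y": -2.11,"z": 0,"ax": 0,"ay": 0,"az": 0},
    {"x": 0,"y": 0,"z": 0,"ax": 0,"ay": 0,"az": 0},
    {"x": 0,"y": 0,"z": 0,"ax": 0,"ay": 0,"az": 0},
  ],
)

```text
clock: 2.3
eef_pos: [628.9, -76.5, 229.6]
orientation: [0.128, 0.992, 0.0, -0.001]
ft_force: [0.3, 0.3, 0.6]
width: -0.0
grasp_force: 0.0
```

```bash
python3 st.py 628.2 -74.4 140
```

```text
t 2.3 pos [628.9 -76.5 229.6] x [-0.967  0.254  0.002] z [-0.002  0.    -1.   ] F [0.3 0.3 0.6] w -0.0 q [-0.12  0.3   0.42  1.69  0.    0.14]
tool shift cm [0.1  0.19 8.96]
```

Call:
send_rows(
  rows=[
    {"x": 0,"y": 0.2,"z": 2.5,"ax": 0,"ay": 0,"az": 0},
    {"x": 0,"y": 0,"z": 2.5,"ax": 0,"ay": 0,"az": 0},
    {"x": 0,"y": 0,"z": 2.5,"ax": 0,"ay": 0,"az": 0},
    {"x": 0,"y": 0,"z": 1.5,"ax": 0,"ay": 0,"az": 0},
    {"x": 0,"y": 0,"z": 0,"ax": 0,"ay": 0,"az": 0},
    {"x": 0,"y": 0,"z": 0,"ax": 0,"ay": 0,"az": 0},
  ],
)

```text
clock: 2.8
eef_pos: [628.1, -72.2, 141.6]
orientation: [0.127, 0.992, 0.0, -0.0]
ft_force: [-0.7, 0.5, 0.7]
width: 0.001
grasp_force: 0.0
```

```bash
python3 st.py 628.2 -74.4 52
python3 - <<'E'
from m import *
a=cam('wrist','w1.png');b=cam('side');print(np.round(a['cam_to_world'],2))
g=cv2.resize(b['image'][80:220,200:400],(800,560),interpolation=cv2.INTER_CUBIC)
cv2.imwrite('pics/s1.png',g)
E
```

```text
t 2.8 pos [628.1 -72.2 141.6] x [-0.968  0.251  0.001] z [-0.001  0.    -1.   ] F [-0.7  0.5  0.7] w 0.0 q [-0.11  0.27  0.21  1.51  0.    0.14]
tool shift cm [-0.07 -0.21  8.96]
[[ 2.5000e-01  9.3000e-01  2.7000e-01  5.5783e+02]
 [ 9.7000e-01 -2.4000e-01 -7.0000e-02 -5.4040e+01]
 [ 0.0000e+00  2.8000e-01 -9.6000e-01  2.8354e+02]
 [ 0.0000e+00  0.0000e+00  0.0000e+00  1.0000e+00]]
```

View pics/s1.png

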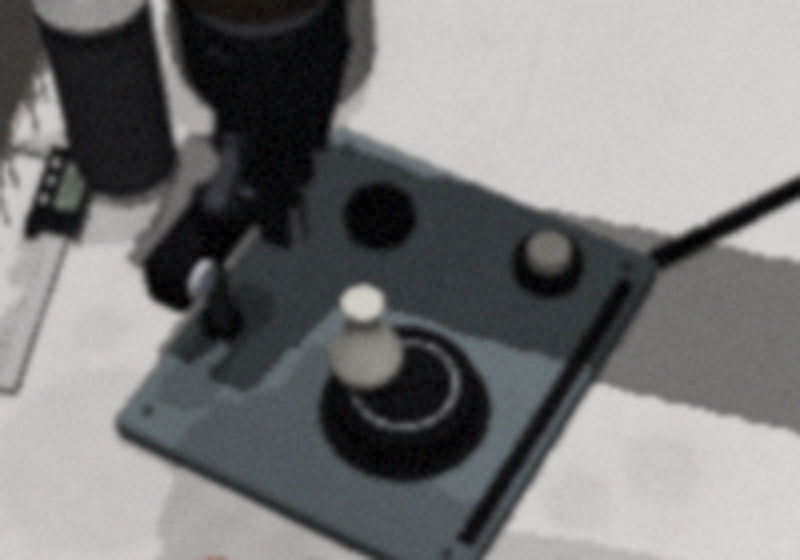

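View pics/w1.png

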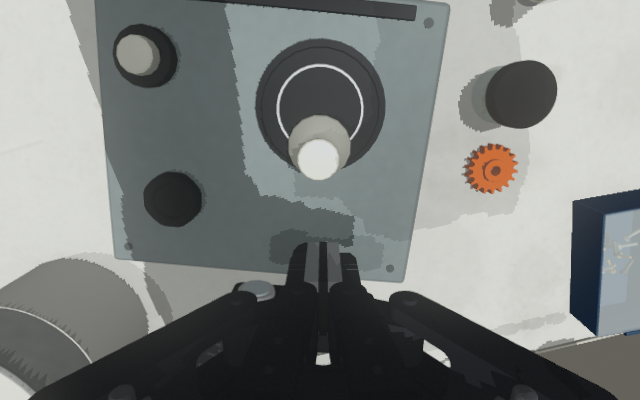

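Both views show the vase upright at its starting spot. In the wrist view the lip is at (319,160) and the ring spans columns 277–363 with its top at row 65. The fingers are beyond the vase, at (323,245). I'll check these against the earlier numbers.

Run:
```python
from m import *
a=cam('wrist')
print(px2w(a,[(319,160)],[107]))
w=px2w(a,[(277,107),(363,107),(320,65),(350,78),(290,78),(277,100),(362,96)],[45]*7)[:,:2]
print(LS(lambda p:np.hypot(*(w-p[:2]).T)-29,w.mean(0)).x, px2w(a,[(135,55)],[39]), w2px(a,[[628,-73,141],[617,-70,141]]))
```

```text
[[590.27728584 -64.38965515 107.        ]]
[569.13367301 -58.69892772] [[ 502.54093179 -168.94667504   39.        ]] [[321.11341551 257.68311578]
 [321.38885061 234.50861144]]
```

Call:
send_rows(
  rows=[
    {"x": 0,"y": -0.1,"z": 1.5,"ax": 0,"ay": 0,"az": 0},
    {"x": 0,"y": 0,"z": 1.5,"ax": 0,"ay": 0,"az": 0},
    {"x": 0,"y": 0,"z": 1.0,"ax": 0,"ay": 0,"az": 0},
    {"x": 0,"y": 0,"z": 1.0,"ax": 0,"ay": 0,"az": 0},
    {"x": 0,"y": 0,"z": 1.0,"ax": 0,"ay": 0,"az": 0},
    {"x": 0,"y": 0,"z": 0,"ax": 0,"ay": 0,"az": 0},
    {"x": 0,"y": 0,"z": 0,"ax": 0,"ay": 0,"az": 0},
  ],
)

```text
clock: 3.53
eef_pos: [628.4, -74.0, 81.1]
orientation: [0.127, 0.992, -0.0, -0.0]
ft_force: [0.0, -0.5, 0.2]
width: 0.004
grasp_force: 0.0
```

Call:
send_rows(
  rows=[
    {"x": 0,"y": 0,"z": 0.8,"ax": 0,"ay": 0,"az": 0},
    {"x": 0,"y": 0,"z": 0.8,"ax": 0,"ay": 0,"az": 0},
    {"x": 0,"y": 0,"z": 0.6,"ax": 0,"ay": 0,"az": 0},
    {"x": 0,"y": 0,"z": 0.6,"ax": 0,"ay": 0,"az": 0},
    {"x": 0,"y": 0,"z": 0,"ax": 0,"ay": 0,"az": 0},
    {"x": 0,"y": 0,"z": 0,"ax": 0,"ay": 0,"az": 0},
  ],
)

```text
clock: 4.03
eef_pos: [628.3, -74.0, 52.8]
orientation: [0.127, 0.992, -0.0, -0.0]
ft_force: [0.1, 1.0, 0.4]
width: 0.005
grasp_force: 0.0
```

```bash
python3 st.py
python3 - <<'E'
from m import *
a=cam('wrist')
cv2.imwrite('pics/w2.png',a['image'])
print(np.round(a['cam_to_world'][:3,3]))
E
```

```text
t 4.03 pos [628.3 -74.   52.8] x [-0.968  0.252  0.001] z [-0.001  0.    -1.   ] F [0.1 1.  0.4] w 0.01 q [-0.12  0.29  0.06  1.35 -0.    0.14]
[558. -56. 195.]
```

View pics/w2.png

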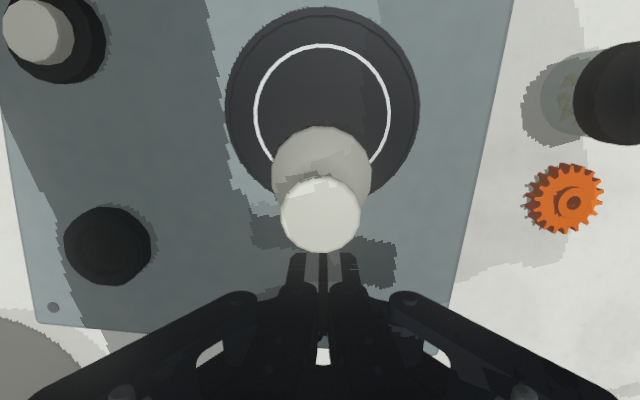

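The vase is upright and in line with the fingers: lip at (320,215), ring centre at about column 322, finger tips at (323,255). Next comes a slow push along tool +x.

Call:
send_rows(
  rows=[
    {"x": 0.1,"y": 0,"z": 0,"ax": 0,"ay": 0,"az": 0},
    {"x": 0.15,"y": 0,"z": 0,"ax": 0,"ay": 0,"az": 0},
    {"x": 0.15,"y": 0,"z": 0,"ax": 0,"ay": 0,"az": 0},
    {"x": 0.1,"y": 0,"z": 0,"ax": 0,"ay": 0,"az": 0},
    {"x": 0.1,"y": 0,"z": 0,"ax": 0,"ay": 0,"az": 0},
    {"x": 0.1,"y": 0,"z": 0,"ax": 0,"ay": 0,"az": 0},
    {"x": 0.1,"y": 0,"z": 0,"ax": 0,"ay": 0,"az": 0},
    {"x": 0.1,"y": 0,"z": 0,"ax": 0,"ay": 0,"az": 0},
    {"x": 0.1,"y": 0,"z": 0,"ax": 0,"ay": 0,"az": 0},
    {"x": 0.1,"y": 0,"z": 0,"ax": 0,"ay": 0,"az": 0},
  ],
)

```text
clock: 4.92
eef_pos: [618.0, -71.3, 53.3]
orientation: [0.127, 0.992, -0.0, 0.0]
ft_force: [0.6, -0.6, 0.2]
width: 0.001
grasp_force: 0.3
```

Call:
send_rows(
  rows=[
    {"x": 0.1,"y": 0,"z": 0,"ax": 0,"ay": 0,"az": 0},
    {"x": 0.1,"y": 0,"z": 0,"ax": 0,"ay": 0,"az": 0},
    {"x": 0.1,"y": 0,"z": 0,"ax": 0,"ay": 0,"az": 0},
    {"x": 0.1,"y": 0,"z": 0,"ax": 0,"ay": 0,"az": 0},
    {"x": 0.1,"y": 0,"z": 0,"ax": 0,"ay": 0,"az": 0},
    {"x": 0.1,"y": 0,"z": 0,"ax": 0,"ay": 0,"az": 0},
    {"x": 0.1,"y": 0,"z": 0,"ax": 0,"ay": 0,"az": 0},
    {"x": 0.1,"y": 0,"z": 0,"ax": 0,"ay": 0,"az": 0},
    {"x": 0.05,"y": 0,"z": 0,"ax": 0,"ay": 0,"az": 0},
    {"x": 0,"y": 0,"z": 0,"ax": 0,"ay": 0,"az": 0},
  ],
)

```text
clock: 5.75
eef_pos: [609.6, -69.1, 53.3]
orientation: [0.127, 0.992, 0.0, -0.0]
ft_force: [-0.2, 0.4, 0.1]
width: 0.001
grasp_force: 0.1
```

```bash
python3 st.py
cat > lip.py <<'E'
from m import *
def lips(tag):
    out={}
    for n,y0,x0 in(('side',110,240),('wrist',0,0)):
        c=cam(n,f'{n}_{tag}.png')
        out[n]=c
    b=out['side']; s=cv2.resize(b['image'][80:220,200:400],(640,448),interpolation=cv2.INTER_CUBIC)
    cv2.imwrite(f'pics/both_{tag}.png',np.hstack([cv2.resize(out['wrist']['image'],(448,280)),cv2.resize(s[:,:],(400,280))])[:, :800])
lips(__import__('sys').argv[1])
E
python3 lip.py a
```

```text
t 5.75 pos [609.6 -69.1  53.3] x [-0.968  0.252  0.   ] z [-0.  0. -1.] F [-0.2  0.4  0.1] w 0.0 q [-0.11  0.24  0.01  1.34  0.    0.14]
```

View pics/wrist_a.png

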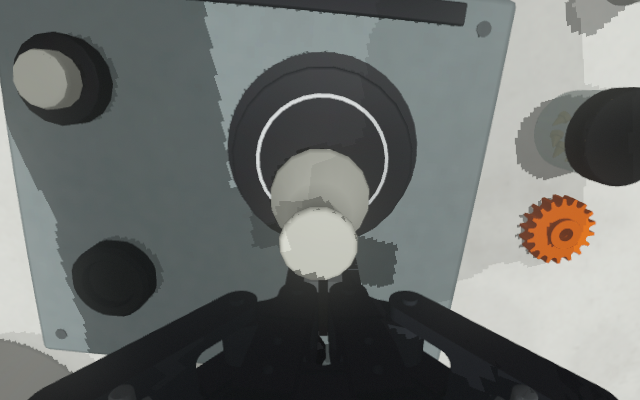

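The vase is upright, with its lip at (318,244) now touching or close to the fingers. The ring spans columns 257–388 with its top at row 95.

```bash
cat > lip.py <<'E'
from m import *
import sys
def meas(n,guess):
    """bright blob nearest the projected lip guess; ring from bright thin pixels projected at z=45"""
    c=cam(n,f'{n}_{sys.argv[1]}.png'); g=cv2.cvtColor(c['image'],cv2.COLOR_BGR2GRAY).astype(int)
    u=w2px(c,[[*guess,107]])[0]; 
    R=np.hypot(*(w2px(c,[[guess[0],guess[1]+11.5,107]])[0]-u))
    # lip: disc template contrast search
    yy,xx=np.mgrid[:400,:640]
    gm=g.astype(np.float32); k=int(R*1.6)+2; y,x=np.mgrid[-k:k+1,-k:k+1]; d=np.hypot(x,y)
    A=(d<=R)*1.;B=((d>R+1)&(d<=R*1.35+1))*1.; ker=(A/A.sum()-B/B.sum()).astype(np.float32)
    sc=cv2.filter2D(gm,-1,ker); sc[np.hypot(xx-u[0],yy-u[1])>3.0*R]=-99
    v=np.unravel_index(sc.argmax(),sc.shape); L=px2w(c,[(v[1],v[0])],[107])[0,:2]
    print(n,'lip px',v[::-1],'R',round(R,1),'score',round(float(sc.max()),1),'xy',L.round(1))
    # ring: maximise mean brightness (vs inside/outside) over centre
    t=np.linspace(0,2*np.pi,120,endpoint=False); best=(-1e9,)
    for dx in np.arange(-5,5.1,.5):
        for dy in np.arange(-5,5.1,.5):
            f=lambda r:cv2.remap(gm,*[w2px(c,np.c_[567+dx+r*np.cos(t),-58.5+dy+r*np.sin(t),45+0*t]).astype(np.float32)[:,i].reshape(-1,1) for i in(0,1)],cv2.INTER_LINEAR).ravel()
            s=np.clip(f(29)-(f(26.5)+f(31.5))/2,-10,40).mean()
            if s>best[0]: best=(s,567+dx,-58.5+dy)
    print('  ring',np.round(best,1),'lip-ring',(L-best[1:]).round(1))
for n in sys.argv[4:]: meas(n,(float(sys.argv[2]),float(sys.argv[3])))
E
python3 lip.py b 584 -63 wrist side top
```

```text
wrist lip px (np.int64(317), np.int64(248)) R 41.1 score 81.9 xy [578.4 -62.6]
  ring [ 27.2 567.  -58.5] lip-ring [11.4 -4.1]
side lip px (np.int64(295), np.int64(157)) R 4.5 score 94.6 xy [578.  -60.6]
  ring [ 14.6 568.  -59. ] lip-ring [10.  -1.6]
top lip px (np.int64(333), np.int64(159)) R 5.3 score 0.8 xy [571.5 -32.4]
  ring [ 3.00e-01  5.65e+02 -5.65e+01] lip-ring [ 6.5 24.1]
```

Call:
send_rows(
  rows=[
    {"x": 0.1,"y": 0,"z": 0,"ax": 0,"ay": 0,"az": 0},
    {"x": 0.1,"y": 0,"z": 0,"ax": 0,"ay": 0,"az": 0},
    {"x": 0.1,"y": 0,"z": 0,"ax": 0,"ay": 0,"az": 0},
    {"x": 0.1,"y": 0,"z": 0,"ax": 0,"ay": 0,"az": 0},
    {"x": 0.1,"y": 0,"z": 0,"ax": 0,"ay": 0,"az": 0},
    {"x": 0.1,"y": 0,"z": 0,"ax": 0,"ay": 0,"az": 0},
    {"x": 0.1,"y": 0,"z": 0,"ax": 0,"ay": 0,"az": 0},
    {"x": 0.1,"y": 0,"z": 0,"ax": 0,"ay": 0,"az": 0},
    {"x": 0.1,"y": 0,"z": 0,"ax": 0,"ay": 0,"az": 0},
    {"x": 0.1,"y": 0,"z": 0,"ax": 0,"ay": 0,"az": 0},
  ],
)

```text
clock: 6.83
eef_pos: [600.0, -66.6, 53.3]
orientation: [0.127, 0.992, 0.0, 0.0]
ft_force: [0.8, -0.4, -0.5]
width: 0.004
grasp_force: 0.3
```

Call:
send_rows(
  rows=[
    {"x": 0.1,"y": 0,"z": 0,"ax": 0,"ay": 0,"az": 0},
    {"x": 0,"y": 0,"z": 0,"ax": 0,"ay": 0,"az": 0},
    {"x": 0,"y": 0,"z": 0,"ax": 0,"ay": 0,"az": 0},
  ],
)

```text
clock: 7.08
eef_pos: [599.0, -66.3, 53.3]
orientation: [0.127, 0.992, 0.0, -0.0]
ft_force: [-0.5, -0.2, -0.4]
width: 0.001
grasp_force: 0.0
```

```bash
python3 st.py 597.8 -66.6 53; python3 lip.py c 568 -59 wrist side
```

```text
t 7.08 pos [599.  -66.3  53.3] x [-0.968  0.252  0.   ] z [-0.  0. -1.] F [-0.5 -0.2 -0.4] w 0.0 q [-0.11  0.22 -0.02  1.33  0.    0.14]
tool shift cm [ 0.11 -0.06  0.03]
wrist lip px (np.int64(320), np.int64(243)) R 41.8 score 81.7 xy [566.5 -58.7]
  ring [ 27.3 567.  -58.5] lip-ring [-0.5 -0.2]
side lip px (np.int64(300), np.int64(158)) R 4.6 score 95.7 xy [567.3 -59.7]
  ring [ 12.8 567.5 -59. ] lip-ring [-0.2 -0.7]
```

Call:
send_rows(
  rows=[
    {"x": -0.2,"y": 0,"z": 0,"ax": 0,"ay": 0,"az": 0},
    {"x": -0.5,"y": 0,"z": 0,"ax": 0,"ay": 0,"az": 0},
    {"x": -0.6,"y": 0,"z": 0,"ax": 0,"ay": 0,"az": 0},
    {"x": -0.5,"y": 0,"z": 0,"ax": 0,"ay": 0,"az": 0},
    {"x": -0.2,"y": 0,"z": 0,"ax": 0,"ay": 0,"az": 0},
    {"x": 0,"y": 0,"z": -1,"ax": 0,"ay": 0,"az": 0},
    {"x": 0,"y": 0,"z": -2,"ax": 0,"ay": 0,"az": 0},
    {"x": 0,"y": 0,"z": -3,"ax": 0,"ay": 0,"az": 0},
    {"x": 0,"y": 0,"z": -3,"ax": 0,"ay": 0,"az": 0},
    {"x": 0,"y": 0,"z": -3,"ax": 0,"ay": 0,"az": 0},
  ],
)

```text
clock: 8.02
eef_pos: [618.1, -71.3, 175.3]
orientation: [0.127, 0.992, -0.0, 0.0]
ft_force: [0.3, 0.6, 0.1]
width: -0.001
grasp_force: 0.0
```

```bash
python3 lip.py d 567 -59 wrist side;python3 st.py 501.8 -168.3 140
```

```text
wrist lip px (np.int64(323), np.int64(130)) R 19.4 score 78.8 xy [567.8 -58. ]
  ring [ 39.9 567.  -58.5] lip-ring [0.8 0.5]
side lip px (np.int64(300), np.int64(158)) R 4.6 score 105.6 xy [567.3 -59.7]
  ring [ 14.2 567.5 -59. ] lip-ring [-0.2 -0.7]
t 8.12 pos [620.2 -71.6 180. ] x [-0.968  0.252 -0.008] z [ 0.008 -0.001 -1.   ] F [0.4 1.3 0.4] w 0.0 q [-0.11  0.25  0.26  1.57  0.    0.14]
tool shift cm [  9.06 -12.35   3.91]
```

View pics/wrist_d.png

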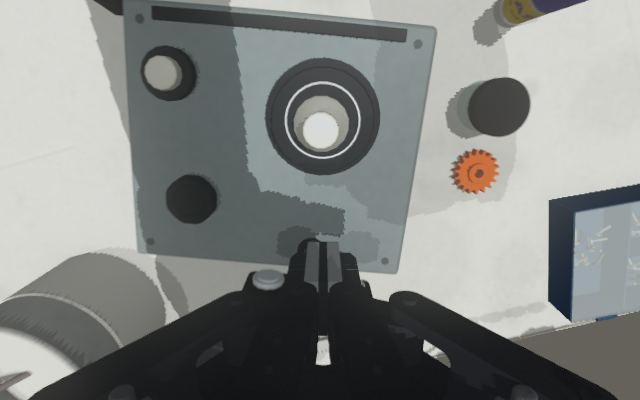

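The vase stands upright inside the ring, lip at (320,130) and ring centred at about (322,119), and both cameras put it within about 1 mm. Next is the button.

Call:
send_rows(
  rows=[
    {"x": 1.0,"y": -1.3,"z": 0,"ax": 0,"ay": 0,"az": 0},
    {"x": 2.0,"y": -2.7,"z": 0,"ax": 0,"ay": 0,"az": 0},
    {"x": 2.1,"y": -2.9,"z": 0,"ax": 0,"ay": 0,"az": 0},
    {"x": 2.0,"y": -2.7,"z": 0,"ax": 0,"ay": 0,"az": 0},
    {"x": 2.0,"y": -2.75,"z": 1,"ax": 0,"ay": 0,"az": 0},
    {"x": 0,"y": 0,"z": 3,"ax": 0,"ay": 0,"az": 0},
    {"x": 0,"y": 0,"z": 3,"ax": 0,"ay": 0,"az": 0},
    {"x": 0,"y": 0,"z": 2,"ax": 0,"ay": 0,"az": 0},
    {"x": 0,"y": 0,"z": 1.5,"ax": 0,"ay": 0,"az": 0},
    {"x": 0,"y": 0,"z": 0,"ax": 0,"ay": 0,"az": 0},
  ],
)

```text
clock: 8.95
eef_pos: [497.3, -167.4, 65.1]
orientation: [0.127, 0.992, 0.0, -0.002]
ft_force: [-0.6, -0.6, -0.1]
width: 0.002
grasp_force: 0.0
```

Call:
send_rows(
  rows=[
    {"x": 0,"y": 0,"z": 0,"ax": 0,"ay": 0,"az": 0},
  ],
)

```text
clock: 9.03
eef_pos: [498.8, -167.8, 68.2]
orientation: [0.127, 0.992, 0.0, -0.001]
ft_force: [0.9, -0.0, 1.0]
width: 0.003
grasp_force: 0.0
```

```bash
python3 st.py 501.8 -168.3 40; python3 -c "
from m import *
c=cam('wrist','wb.png');print(w2px(c,[[501.8,-168.3,39.2]]))"
```

```text
t 9.03 pos [ 498.8 -167.8   68.2] x [-0.968  0.252  0.001] z [-0.001  0.    -1.   ] F [ 0.9 -0.   1. ] w 0.0 q [-0.32  0.03 -0.2   1.34  0.   -0.07]
tool shift cm [-0.3   0.03  2.82]
[[323.17073472 242.18299629]]
```

Call:
send_rows(
  rows=[
    {"x": -0.25,"y": 0,"z": 0.6,"ax": 0,"ay": 0,"az": 0},
    {"x": 0,"y": 0,"z": 0.8,"ax": 0,"ay": 0,"az": 0},
    {"x": 0,"y": 0,"z": 0.6,"ax": 0,"ay": 0,"az": 0},
    {"x": 0,"y": 0,"z": 0.4,"ax": 0,"ay": 0,"az": 0},
    {"x": 0,"y": 0,"z": 0,"ax": 0,"ay": 0,"az": 0},
    {"x": 0,"y": 0,"z": 0,"ax": 0,"ay": 0,"az": 0},
  ],
)

```text
clock: 9.58
eef_pos: [501.5, -168.5, 44.0]
orientation: [0.127, 0.992, 0.0, -0.0]
ft_force: [-0.5, -0.1, -0.0]
width: 0.001
grasp_force: 0.0
```

Call:
send_rows(
  rows=[
    {"x": 0,"y": 0,"z": 0.15,"ax": 0,"ay": 0,"az": 0},
    {"x": 0,"y": 0,"z": 0.15,"ax": 0,"ay": 0,"az": 0},
    {"x": 0,"y": 0,"z": 0.15,"ax": 0,"ay": 0,"az": 0},
    {"x": 0,"y": 0,"z": 0.15,"ax": 0,"ay": 0,"az": 0},
    {"x": 0,"y": 0,"z": 0.1,"ax": 0,"ay": 0,"az": 0},
    {"x": 0,"y": 0,"z": 0,"ax": 0,"ay": 0,"az": 0},
    {"x": 0,"y": 0,"z": 0,"ax": 0,"ay": 0,"az": 0},
  ],
)

```text
clock: 10.17
eef_pos: [501.9, -168.7, 37.5]
orientation: [0.127, 0.992, -0.0, 0.0]
ft_force: [0.5, -0.6, 3.5]
width: 0.001
grasp_force: 1.6
```

Call:
send_rows(
  rows=[
    {"x": 0,"y": 0,"z": 0.1,"ax": 0,"ay": 0,"az": 0},
    {"x": 0,"y": 0,"z": 0.1,"ax": 0,"ay": 0,"az": 0},
    {"x": 0,"y": 0,"z": 0,"ax": 0,"ay": 0,"az": 0},
  ],
)

```text
clock: 10.42
eef_pos: [502.0, -168.7, 36.0]
orientation: [0.127, 0.992, -0.0, 0.0]
ft_force: [-0.5, -0.9, 7.6]
width: -0.001
grasp_force: 3.6
```

Call:
send_rows(
  rows=[
    {"x": 0,"y": 0,"z": 0.1,"ax": 0,"ay": 0,"az": 0},
    {"x": 0,"y": 0,"z": 0.1,"ax": 0,"ay": 0,"az": 0},
    {"x": 0,"y": 0,"z": 0,"ax": 0,"ay": 0,"az": 0},
  ],
)

```text
clock: 10.67
eef_pos: [502.1, -168.7, 35.7]
orientation: [0.127, 0.992, -0.0, 0.001]
ft_force: [-7.0, 1.8, 21.7]
width: 0.0
grasp_force: 10.8
```

The fingertip has hit a hard stop. I'll release in small steps and check where the spring force vanishes, which gives the button's travel.

Call:
send_rows(
  rows=[
    {"x": 0,"y": 0,"z": -0.2,"ax": 0,"ay": 0,"az": 0},
    {"x": 0,"y": 0,"z": -0.1,"ax": 0,"ay": 0,"az": 0},
    {"x": 0,"y": 0,"z": 0,"ax": 0,"ay": 0,"az": 0},
    {"x": 0,"y": 0,"z": 0,"ax": 0,"ay": 0,"az": 0},
  ],
)

```text
clock: 11.0
eef_pos: [501.9, -168.7, 36.3]
orientation: [0.127, 0.992, -0.0, 0.0]
ft_force: [1.5, -1.1, 5.2]
width: 0.002
grasp_force: 1.8
```

Call:
send_rows(
  rows=[
    {"x": 0,"y": 0,"z": -0.15,"ax": 0,"ay": 0,"az": 0},
    {"x": 0,"y": 0,"z": 0,"ax": 0,"ay": 0,"az": 0},
    {"x": 0,"y": 0,"z": 0,"ax": 0,"ay": 0,"az": 0},
  ],
)

```text
clock: 11.25
eef_pos: [501.9, -168.6, 37.8]
orientation: [0.127, 0.992, -0.0, 0.0]
ft_force: [1.4, -1.6, 3.2]
width: -0.002
grasp_force: 1.5
```

Call:
send_rows(
  rows=[
    {"x": 0,"y": 0,"z": -0.15,"ax": 0,"ay": 0,"az": 0},
    {"x": 0,"y": 0,"z": 0,"ax": 0,"ay": 0,"az": 0},
    {"x": 0,"y": 0,"z": 0,"ax": 0,"ay": 0,"az": 0},
  ],
)

```text
clock: 11.5
eef_pos: [501.6, -168.6, 39.2]
orientation: [0.127, 0.992, 0.0, -0.0]
ft_force: [1.7, -1.1, 3.1]
width: 0.0
grasp_force: 1.2
```

Call:
send_rows(
  rows=[
    {"x": 0,"y": 0,"z": -0.15,"ax": 0,"ay": 0,"az": 0},
    {"x": 0,"y": 0,"z": 0,"ax": 0,"ay": 0,"az": 0},
    {"x": 0,"y": 0,"z": 0,"ax": 0,"ay": 0,"az": 0},
  ],
)

```text
clock: 11.75
eef_pos: [501.5, -168.5, 40.7]
orientation: [0.127, 0.992, 0.0, -0.0]
ft_force: [0.0, 0.1, 0.7]
width: -0.001
grasp_force: 0.8
```

Call:
send_rows(
  rows=[
    {"x": 0,"y": 0,"z": -0.15,"ax": 0,"ay": 0,"az": 0},
    {"x": 0,"y": 0,"z": 0,"ax": 0,"ay": 0,"az": 0},
    {"x": 0,"y": 0,"z": 0,"ax": 0,"ay": 0,"az": 0},
  ],
)

```text
clock: 12.0
eef_pos: [501.4, -168.5, 42.1]
orientation: [0.127, 0.992, 0.0, -0.0]
ft_force: [0.2, 0.6, 1.3]
width: 0.002
grasp_force: 0.5
```

Call:
send_rows(
  rows=[
    {"x": 0,"y": 0,"z": -0.4,"ax": 0,"ay": 0,"az": 0},
    {"x": 0,"y": 0,"z": 0,"ax": 0,"ay": 0,"az": 0},
    {"x": 0,"y": 0,"z": 0,"ax": 0,"ay": 0,"az": 0},
  ],
)

```text
clock: 12.25
eef_pos: [501.8, -168.6, 46.5]
orientation: [0.127, 0.992, -0.0, 0.0]
ft_force: [-0.1, 0.7, -0.6]
width: 0.002
grasp_force: 0.0
```

The spring force falls steadily from about 4 N at the 36 mm stop and reaches zero only above 42 mm, so the button made its full 6 mm travel. I'll raise the arm and check the scene.

Call:
send_rows(
  rows=[
    {"x": 0,"y": 0,"z": -1.5,"ax": 0,"ay": 0,"az": 0},
    {"x": 0,"y": 0,"z": -3,"ax": 0,"ay": 0,"az": 0},
    {"x": 0,"y": 0,"z": -3.5,"ax": 0,"ay": 0,"az": 0},
    {"x": 0,"y": 0,"z": -3.5,"ax": 0,"ay": 0,"az": 0},
    {"x": 0,"y": 0,"z": -2,"ax": 0,"ay": 0,"az": 0},
    {"x": 0,"y": 0,"z": 0,"ax": 0,"ay": 0,"az": 0},
    {"x": 0,"y": 0,"z": 0,"ax": 0,"ay": 0,"az": 0},
  ],
)

```text
clock: 12.83
eef_pos: [502.3, -168.8, 182.4]
orientation: [0.127, 0.992, -0.0, 0.001]
ft_force: [-0.3, -0.8, -0.0]
width: -0.003
grasp_force: 0.0
```

```bash
python3 lip.py e 567 -59 side; python3 st.py; python3 -c "
import cv2;a=cv2.imread('pics/side_e.png')[90:250,200:420];cv2.imwrite('pics/fin.png',cv2.resize(a,None,fx=3.5,fy=3.5))"
```

```text
side lip px (np.int64(300), np.int64(158)) R 4.6 score 78.6 xy [567.3 -59.7]
  ring [ 12.1 567.5 -59. ] lip-ring [-0.2 -0.7]
t 12.88 pos [ 501.7 -168.6  180.9] x [-0.968  0.252  0.   ] z [-0.  0. -1.] F [ 0.2 -0.6 -0.5] w -0.0 q [-0.32  0.02  0.01  1.56  0.   -0.07]
```

View pics/fin.png

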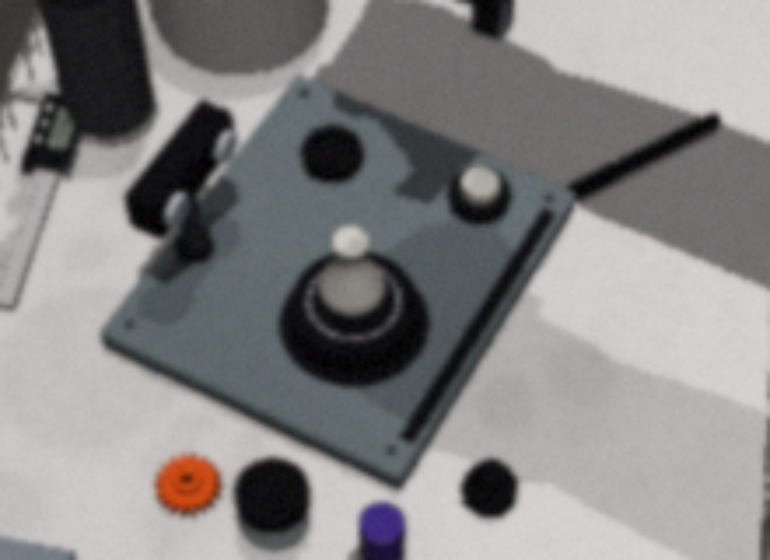

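The vase (350,280) is upright and centred in the ring, the button (480,185) is back up, and nothing else has moved.

```bash
python3 -c "
from workcell import arm
print(arm.job_done())"
```

```text
the job is handed in; nothing more can be done
None
```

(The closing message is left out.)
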